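# Lever up the bench anvil and hook the pry bar down

### The job

Take the pry bar from its wooden rests, lay it over the fulcrum block and push its chisel toe under the arched foot of the bench anvil. Lever that side of the anvil up by pressing the bar down gently until it just bears on the keeper's ledge, slide it sideways along the ledge under the keeper's lip, and let it up so that the lip holds it and the anvil stays propped up. Do not force the keeper, shove or drop the anvil, lift it by hand, or disturb the hammer, horseshoe or tin.

Things in the scene. Friction and masses are not known exactly. Their poses are not given: they have to be found in the camera images.
- bar: Loose straight steel pry bar, 400 mm long, 20 wide, 10 thick, 0.6 kg; the last 25 mm at its +x end tapers (top side only) to a 4 mm chisel toe. Origin: centre of its underside; x to the toe, z out of its top. It starts flat on two fixed wooden rests 25 mm high and 60 wide, about 105 to 135 mm toe-side and 130 to 160 mm tail-side of the origin.
- bar_toe (a point): Point on the bar's underside at the very end of the chisel toe.
- bar_grip (a point): A good place to hold the bar, mid-thickness, 70 mm from its middle towards the tail (270 mm from the toe).
- fulcrum: Steel fulcrum block fixed to the bench. A round ridge (radius 10 mm, axis along the block's y, 18 mm above the bench; crest at 28 mm) lies between two cheeks 40 mm high, 50 mm apart; the bar goes across the ridge between them. Origin: on the bench under the middle of the ridge; x points towards the anvil.
- anvil: Heavy loose bench anvil (about 7 kg, varies), 121 mm high. Foot 120 (x) by 110 mm (y) on four corner pads 20 mm high, 30 by 25: an opening 60 mm wide and 20 mm high between the pads faces the fulcrum. Origin: on the bench under its middle; the -x side faces the fulcrum, its foot edge (x = -60 mm) 50 to 60 mm beyond the ridge's axis. Horn to -y.
- anvil_lip (a point): Middle of the lower edge of the foot over the opening that faces the fulcrum; 20 mm above the bench when the anvil stands flat. This edge is to be raised.
- anvil_heel (a point): Bottom of the anvil's far side (+x), on which it tips.
- keeper: Steel keeper fixed to the bench, 275 to 295 mm from the ridge's axis, away from the anvil, by the bar's tail end. Origin on the bench, on the bar's line over the middle of the ridge; axes as the fulcrum's. Its post (y = -55 mm) carries a head like a square C, 20 mm long in x, open to +y. The head's height is not measured and differs each time: ledge top 40 to 70 mm above the bench.
- keeper_post (a point): Top of the keeper's post, 22 mm square, 125 mm high. In keeper axes the head on it has: a ledge from y = -45 to +30 mm, a lip above it from y = -45 to -16 mm only, its underside 14 mm above the ledge, and a wall between them at y = -35 mm. Head and ledge are rigid: the bar pressed on the ledge or slid to the wall meets a hard stop.
- hammer: Bystander: a hammer with a wooden handle, lying on the bench beside the anvil. Leave alone.
- horseshoe: Bystander: an iron horseshoe lying on the bench, 10 mm thick. Leave alone.
- tin: Bystander: a round tin, 70 mm across and 100 mm high, standing on the bench. Leave alone.
Things that resemble listed ones, but are neither listed nor needed, are in the scene too. Of the things that look like the fulcrum, take the one that is farthest from the robot's base at the start. What is shaped like the keeper but blue is not meant.

How it is judged:
By the outcome, as a careful person would: the job done as asked, in the order asked, and still so for the second after the job is handed in, with the robot touching nothing.
It also fails if it takes over 67 s, if anything falls off the work surface, if the arm or the gripper's body presses on something with over 40 N, if the wrist force passes 120 N, or if a joint passes its speed limit or range.

### The arm

A 6-joint arm with a two-finger parallel gripper is mounted at the origin on the work surface. World frame = base frame: x ahead of the robot, y to its left, z up, the work surface at z = 0. Lengths are in m, angles in rad, forces in N, time in s.
With the tool pointing down it reaches from about 0.325 to 0.75 m from the base axis. Payload 7.6 kg.
Tool frame: the origin (TCP) lies on the centre line of the jaws, within the pads' length; the fingertips stand 8 mm ahead of it and the grasp point (between the pads) lies 11 mm behind it; z points along the fingers, y is the line along which they close (so a half turn about z gives the same grasp; the last joint's range is limited). The gripper opens to 85 mm and grips with 20 to 120 N. Pads are 22 mm wide; open, the fingers measure 114 mm over their backs; the gripper's body (76 mm by 85 mm) begins 54 mm behind the grasp point. The pads swing forward as they close: fully open they stand 13 mm farther back than shut.
Start: joints at [1.039, 0.052, 1.401, -0, 1.689, -0.07], TCP at [0.234, 0.47, 0.239] pointing down, gripper open.
Joint ranges: [-2.9, 2.9], [-0.91, 2.17], [0.12, 2.37], [-1.06, 4.2], [0.26, 2.73], [-2.93, 2.93]. Speed limits (rad/s): [2.57, 2.57, 3.01, 3.14, 3.14, 3.14].

### API

Orientations are given as a 3x3 rotation matrix whose columns are the frame's x, y, z axes.
In Python, from cell import manip, imaging, nets gives the robot as it stands.
- The arm moves only by the tool send_rows, never from a script. Its argument "commands" is a list of rows, each a list of 3 entries, a list of its own where there are three numbers: the shift along the tool's x, y, z in m, then the turn, a rotation vector about the tool's x, y, z in degrees, then the opening, from -1 (shut) to 1 (fully open), so that 0 is half open. In form: [[[dx, dy, dz], [rx, ry, rz], jaw], ...]. A call has 1 to 5 rows; each row is the pose to reach, as a shift and turn from the pose commanded when the call began, along the tool's axes at that moment; what a row does not reach only later rows make up. A row lasts 1/10 s, in which the tool goes at most 50 mm and 8.59 degrees, less where a joint would pass 70% of its speed; a pose out of reach is approached as far as the arm can. A call with a gripper value outside its range is refused whole. The fingers move at their own pace and stop on an object; "force" is the grip in N (left out, the last holds). Time passes only in rows, so rows that repeat a pose let the fingers close. It gives the time, the measured TCP pose, the force, the opening and the grip force at its end, in the units of the state.
- manip.get_state(): the state, without advancing time (a new reading comes with each control period).
- imaging.capture(name): name is "scene" or "top" or "wrist"; returns a dict with "img" (400x640x3 uint8, blue, green, red), "fx", "fy", "cx", "cy" (pixels), "R" (3x3) and "t" (3): a world point X has camera coordinates R X + t. Camera axes: x right, y down, z forward; pixel columns grow to the right and rows downward; lengths in m; the calibration is good to about 2 mm. A picture is of the moment at which its call begins. There is no depth.
- manip.sign_off(): hands the job in; it is judged then, once.
Trained networks look in the newest picture that a camera, given by its name, has taken for a name from the list of things; names that differ only in an ending like _2 or _b are one class to them, and where a whole thing is asked for, a point or a joint stands for the part that bears it (a point fixed in the world has none). Each returns a list of dicts, best first, with "conf" (0 to 1); they miss things now and then, are a little off and sometimes report something else, mostly with a low value. They report only what shows in the picture. A call takes as long as a camera call. They do not tell look-alikes from the thing itself.
- nets.regions_of(camera, label): "pixels" (400x640 bool, what is visible of it) and "position" ([column, row] in pixels, amid what is visible of it).
The state is a dict: "time_s": time; "joints": joint angles; "qd": joint speeds; "effort": joint torques, N m; "tcp_pos": TCP position; "orientation": TCP orientation; "wrist_force": force on the tool from outside, world axes, zero at the start; "torque": the same for the moment, N m; "grip_width": opening from 0.0 (shut) to 1.0 (fully open); "grasp_force": force on a finger pad.
Only numpy, scipy, OpenCV 4.12 (cv2) and the standard library are available. Lean on these libraries where they do the work, as an engineer would, in place of code of your own. Each camera call takes 0.05 s, during which the arm holds its last target. There are 200 camera calls.

## Working session

There is one attempt and no reset: what is moved stays moved. The work goes in short steps, Python scripts to look and compute and a tool call to move; the robot and the scene stay as the last step left them, time stands still between calls to the robot, and variables do not carry over. Pictures are saved under pics/ and viewed, at most 10 in all, crops included, and the job is handed in when it is done.

Besides the shell and the picture viewer there is one more tool, called after "Call:" by a JSON object that holds its "method" and its "body". send_rows: Moves the arm, as the interface text tells. Its arguments: {"type":"object","properties":{"commands":{"type":"array","items":{"type":"array"}},"force":{"type":"number"}},"required":["commands"]}

```bash
mkdir -p pics; ls
cat > h.py <<'E'
import numpy as np, cv2
from cell import manip, imaging, nets
def ray(c,p):
    d=np.array([(p[0]-c['cx'])/c['fx'],(p[1]-c['cy'])/c['fy'],1.]); R=np.array(c['R']); t=np.array(c['t'])
    return -R.T@t, R.T@d
def onz(c,p,z):
    o,d=ray(c,p); return o+d*(z-o[2])/d[2]
def proj(c,X):
    q=np.array(c['R'])@np.array(X)+np.array(c['t']); return np.array([c['fx']*q[0]/q[2]+c['cx'],c['fy']*q[1]/q[2]+c['cy']])
E
python3 - <<'E'
from h import *
for n in ['top','scene']:
    c=imaging.capture(n); cv2.imwrite(f'pics/{n}0.png',c['img'])
    o,_=ray(c,(0,0)); print(n,o.round(3),c['fx'])
    for l in ['bar','fulcrum','anvil','keeper','keeper_post','hammer','horseshoe','tin','bar_toe','bar_grip','anvil_lip']:
        for r in nets.regions_of(n,l):
            print(l,round(r['conf'],2),np.round(r['position'],1),r['pixels'].sum(),onz(c,r['position'],0.03).round(3))
E
```

```text
pics
top [3.160e-01 1.000e-03 1.241e+00] 436.29152512062507
bar 0.53 [180.9 194.7] 1000 [0.576 0.423 0.03 ]
fulcrum 0.98 [303.2 186.3] 616 [0.61  0.077 0.03 ]
fulcrum 0.61 [250.  243.1] 644 [0.444 0.219 0.03 ]
fulcrum 0.55 [211.6 288.9] 705 [0.317 0.315 0.03 ]
anvil 0.88 [257.9 174.8] 2349 [0.64  0.208 0.03 ]
keeper 0.72 [376.2 117.3] 740 [ 0.825 -0.131  0.03 ]
keeper 0.71 [402.3 169.2] 742 [ 0.668 -0.207  0.03 ]
keeper_post 0.76 [402.4 170.1] 808 [ 0.665 -0.207  0.03 ]
keeper_post 0.59 [376.9 113.8] 766 [ 0.836 -0.133  0.03 ]
hammer 0.78 [177.5 190.5] 1061 [0.588 0.434 0.03 ]
horseshoe 0.74 [485.5 267.8] 353 [ 0.392 -0.433  0.03 ]
bar_toe 0.81 [378.1 244.2] 1021 [ 0.45  -0.137  0.03 ]
bar_toe 0.27 [400.5 167. ] 802 [ 0.674 -0.202  0.03 ]
bar_grip 0.65 [376.8 243.3] 1031 [ 0.452 -0.134  0.03 ]
bar_grip 0.25 [179.6 191.4] 1025 [0.586 0.428 0.03 ]
anvil_lip 0.94 [260.4 178.8] 2344 [0.629 0.2   0.03 ]
anvil_lip 0.38 [376.7 244.4] 1011 [ 0.449 -0.134  0.03 ]
scene [1.202 0.851 1.001] 506.69700198007837
bar 0.66 [323.2 179.9] 706 [ 0.446 -0.126  0.03 ]
bar 0.61 [292.  138.2] 103 [ 0.383 -
[... 164 characters left out ...]
.03 ]
fulcrum 0.57 [403.1 248.1] 705 [0.466 0.239 0.03 ]
fulcrum 0.32 [416.3 326.7] 1417 [0.621 0.432 0.03 ]
anvil 0.86 [349.5 260.6] 3245 [0.604 0.182 0.03 ]
keeper 0.98 [244.6 196. ] 955 [ 0.674 -0.217  0.03 ]
keeper 0.93 [208.7 238.3] 897 [ 0.846 -0.126  0.03 ]
keeper_post 0.82 [247.5 196.5] 924 [ 0.669 -0.209  0.03 ]
keeper_post 0.67 [213.9 231.9] 1011 [ 0.822 -0.139  0.03 ]
hammer 0.61 [413.3 329.4] 1524 [0.631 0.433 0.03 ]
horseshoe 0.5 [284.1 136.5] 145 [ 0.397 -0.404  0.03 ]
tin 0.84 [235.6 146.8] 714 [ 0.559 -0.459  0.03 ]
bar_toe 0.71 [321.7 188.5] 686 [ 0.475 -0.096  0.03 ]
bar_grip 0.73 [322.5 180. ] 758 [ 0.448 -0.127  0.03 ]
anvil_lip 0.58 [351.3 261.5] 3259 [0.603 0.187 0.03 ]
```

View pics/top0.png

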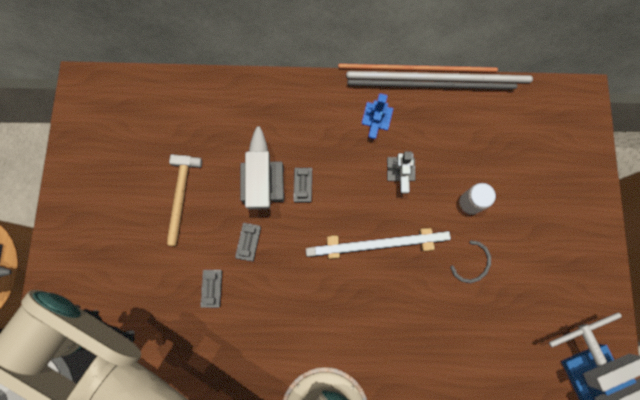

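View pics/scene0.png

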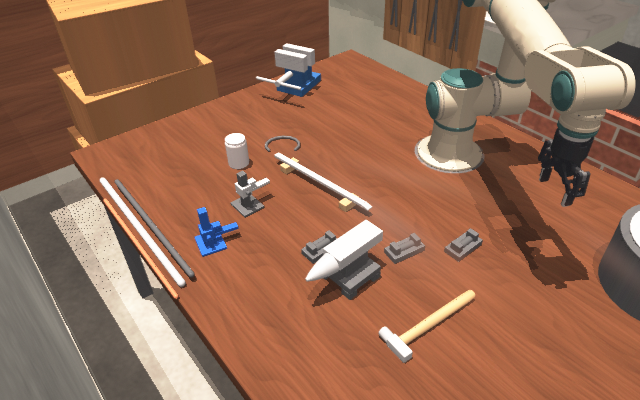

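The top view shows the bar from (308,252) to (450,237). Its left end is the toe, since that rest is nearer the middle. The anvil is at (258,178) with its horn pointing up.

Fulcrum look-alikes are at (303,186), (248,243) and (211,288). The one at (303,186) is farthest from the base and stands beside the anvil's opening. Keeper look-alikes are the grey one at (402,170) and the blue one at (377,115), so I take the grey. Next is a close crop, and finer measurement.

Run:
```python
from h import *
s=manip.get_state(); print(s['tcp_pos'],np.round(s['orientation'],3).tolist(),s['grip_width'])
a=imaging.capture('top')
def rect(l,cond,z):
    best=[r for r in nets.regions_of('top',l) if cond(onz(a,r['position'],.03))][0]
    m=best['pixels'].astype(np.uint8); pts=cv2.findNonZero(m); b=cv2.boxPoints(cv2.minAreaRect(pts))
    print(l,[onz(a,p,z)[:2].round(3).tolist() for p in b])
rect('bar_grip',lambda X:X[0]<.5,.035)
rect('fulcrum',lambda X:X[0]>.55,.02)
c=imaging.capture('scene')
t=cv2.resize(a['img'][130:270,230:460],None,fx=3.4,fy=3.4,interpolation=cv2.INTER_CUBIC)
cv2.imwrite('pics/crop_top.png',t[:,:800])
u=cv2.resize(c['img'][160:300,215:395],None,fx=4.2,fy=4.2,interpolation=cv2.INTER_CUBIC)
cv2.imwrite('pics/crop_scene.png',u)
```

```text
[0.23390928 0.47003599 0.23931997] [[-0.895, 0.446, 0.0], [0.446, 0.895, 0.0], [0.0, 0.0, -1.0]] 1.001109888192092
bar_grip [[0.438, 0.059], [0.489, -0.334], [0.466, -0.335], [0.415, 0.056]]
fulcrum [[0.666, 0.106], [0.667, 0.057], [0.57, 0.053], [0.568, 0.102]]
```

View pics/crop_top.png

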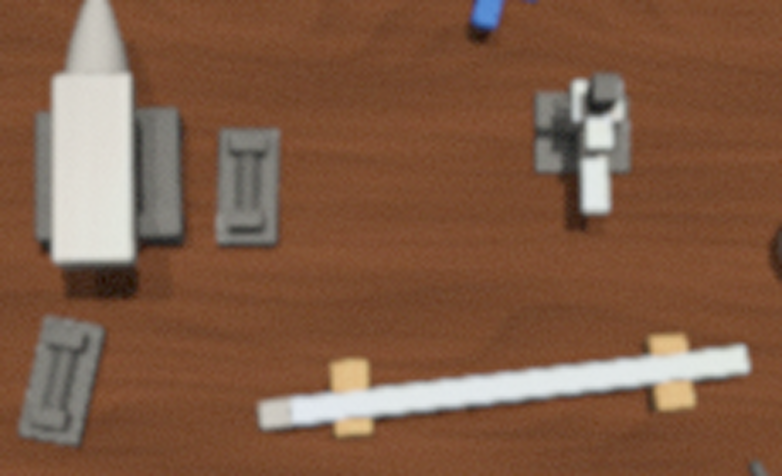

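View pics/crop_scene.png

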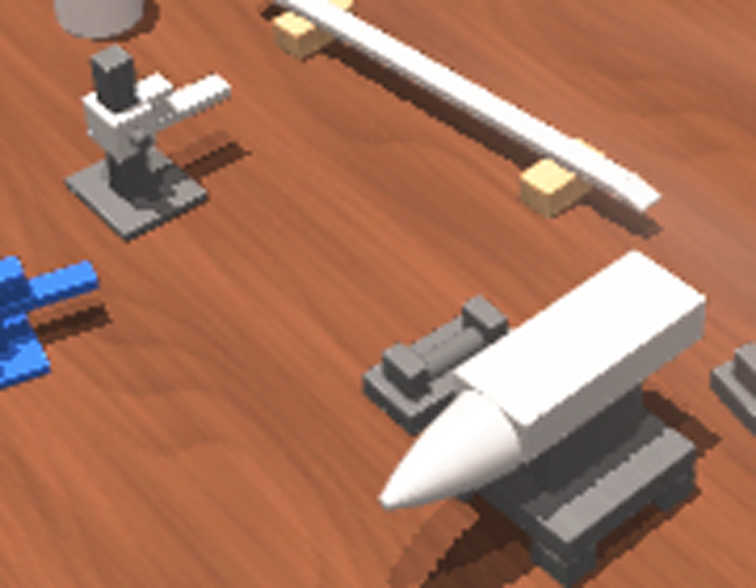

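```bash
cat >> h.py <<'E'
from scipy.spatial.transform import Rotation as Ro
def pose(ang,pitch=0):
    """tool x along world yaw ang(deg); z down; pitch: tool x end down by pitch deg"""
    a,p=np.radians([ang,pitch])
    x=np.array([np.cos(a)*np.cos(p),np.sin(a)*np.cos(p),-np.sin(p)])
    z=np.array([-np.cos(a)*np.sin(p),-np.sin(a)*np.sin(p),-np.cos(p)])
    return np.c_[x,np.cross(z,x),z]
def delta(pos,Rt,s=None):
    s=s or manip.get_state(); R=np.array(s['orientation'])
    d=R.T@(np.array(pos)-s['tcp_pos']); rv=Ro.from_matrix(R.T@Rt).as_rotvec(degrees=True)
    print('shift',d.round(4).tolist(),'turn',rv.round(2).tolist(),'pos',np.round(s['tcp_pos'],4).tolist(),'F',np.round(s['wrist_force'],1).tolist(),'t',round(s['time_s'],2),'grip',round(s['grip_width'],3),round(s['grasp_force'],1))
def tri(c1,p1,c2,p2):
    (o1,d1),(o2,d2)=ray(c1,p1),ray(c2,p2); A=np.c_[d1,-d2]; k=np.linalg.lstsq(A,o2-o1,rcond=None)[0]
    q1,q2=o1+k[0]*d1,o2+k[1]*d2; return (q1+q2)/2,np.linalg.norm(q1-q2)
E
python3 - <<'E'
from h import *
a=imaging.capture('top');c=imaging.capture('scene')
T=lambda x,y:(230+x/3.4,130+y/3.4); S=lambda x,y:(215+x/4.2,160+y/4.2)
print('post top',onz(a,T(606,82),.125).round(3), onz(c,S(111,55),.125).round(3))
print('tip right',tri(a,T(610,213),c,S(218,76)),'tip left', tri(a,T(582,213),c,S(230,92)))
print('toe',onz(a,T(259,415),.03),'tail',onz(a,T(748,359),.034))
print('toe sc',onz(c,S(652,200),.027))
print('ridge',onz(a,T(248,186),.028),'anvil foot edge',onz(a,T(182,108),.04),onz(a,T(183,241),.04),'far',onz(a,T(37,114),.04),onz(a,T(38,243),.04))
delta([.56,-.03,.30],pose(97.4))
E
```

```text
post top [ 0.682 -0.207  0.125] [ 0.679 -0.205  0.125]
tip right (array([ 0.59146154, -0.22033733,  0.05464464]), np.float64(0.00426467908969768)) tip left (array([ 0.59296583, -0.1991827 ,  0.05275048]), np.float64(3.247562611289483e-05))
toe [0.4227864  0.06162296 0.03      ] tail [ 0.47812737 -0.33709453  0.034     ]
toe sc [0.42007996 0.06100765 0.027     ]
ridge [0.61489503 0.07774598 0.028     ] anvil foot edge [0.67817486 0.13508011 0.04      ] [0.56375666 0.12900599 0.04      ] far [0.66978567 0.25684409 0.04      ] [0.55902782 0.24871604 0.04      ]
shift [-0.5147, -0.3024, -0.0607] turn [0.01, -0.0, 56.14] pos [0.2339, 0.4701, 0.2393] F [-0.1, 0.2, -0.5] t 1.5 grip 1.004 0.0
```

Call:
{"method": "send_rows", "body": {"commands": [[[-0.039,-0.023,-0.005],[0,0,0],1],[[-0.078,-0.046,-0.01],[0,0,0],1],[[-0.117,-0.069,-0.014],[0,0,0],1],[[-0.156,-0.092,-0.018],[0,0,0],1],[[-0.195,-0.115,-0.023],[0,0,0],1]]}}

```text
time_s: 2.0
tcp_pos: [0.3578, 0.2786, 0.2625]
orientation: [[-0.895, 0.445, 0.0], [0.445, 0.895, 0.0], [-0.0, 0.0, -1.0]]
wrist_force: [0.6, -0.9, 0.5]
grip_width: 0.999
grasp_force: 0.0
```

Call:
{"method": "send_rows", "body": {"commands": [[[-0.039,-0.023,-0.005],[0,0,0],1],[[-0.078,-0.046,-0.01],[0,0,0],1],[[-0.117,-0.069,-0.014],[0,0,0],1],[[-0.156,-0.092,-0.018],[0,0,0],1],[[-0.195,-0.115,-0.023],[0,0,0],1]]}}

```text
time_s: 2.5
tcp_pos: [0.4813, 0.0886, 0.2856]
orientation: [[-0.895, 0.446, 0.0], [0.446, 0.895, 0.0], [-0.0, 0.0, -1.0]]
wrist_force: [0.3, 0.7, 0.8]
grip_width: 1.0
grasp_force: 0.0
```

Call:
{"method": "send_rows", "body": {"commands": [[[-0.039,-0.023,-0.005],[0,0,8],1],[[-0.078,-0.046,-0.01],[0,0,16],1],[[-0.117,-0.069,-0.014],[0,0,24],1],[[-0.125,-0.072,-0.015],[0,0,32],1],[[-0.125,-0.072,-0.015],[0,0,40],1]]}}

```text
time_s: 3.0
tcp_pos: [0.5611, -0.0317, 0.2997]
orientation: [[-0.392, 0.92, -0.001], [0.92, 0.392, 0.0], [0.0, -0.001, -1.0]]
wrist_force: [0.0, 1.7, 0.4]
grip_width: 0.999
grasp_force: 0.0
```

Run:
```python
from h import *
c=imaging.capture('wrist'); cv2.imwrite('pics/w1.png',c['img'])
print(ray(c,(320,200)),c['fx'])
for n,X in dict(ridge=[.615,.078,.028],post=[.68,-.206,.125],toe=[.4225,.0615,.027],tail=[.478,-.337,.035]).items(): print(n,proj(c,X).round(0))
delta([.460,-.2075,.13],pose(97.9))
```

```text
(array([0.53182127, 0.03795312, 0.43419745]), array([ 0.12286163, -0.28100935, -0.95183229])) 327.22206324009704
ridge [397.  91.]
post [354. 350.]
toe [238.  35.]
tail [184. 327.]
shift [-0.1241, -0.1611, 0.1699] turn [-0.04, -0.02, 14.82] pos [0.5608, -0.0309, 0.2998] F [0.1, -0.5, -0.1] t 3.05 grip 0.997 0.0
```

View pics/w1.png

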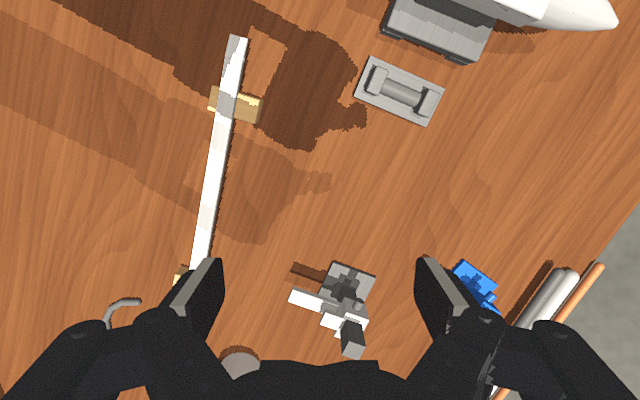

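The wrist view shows the toe at (238,36), the ridge centre at (403,91), the keeper ledge tip at about (289,296) and the post top at (352,345). All of these agree with the map to within about 8 mm.

Run:
```python
from h import *
c=imaging.capture('wrist')
for n,p,z in [('cheekA',(377,73),.04),('cheekB',(433,103),.04),('ridge',(403,91),.028),('ridgeL',(383,84),.028),('ridgeR',(424,101),.028),('base1',(366,58),.006),('base2',(445,94),.006),('base3',(353,96),.006),('base4',(429,126),.006),('foot1',(382,34),.02),('foot2',(464,63),.02),('tipA',(292,290),.055),('tipB',(287,302),.055),('post',(353,344),.125)]: print(n,onz(c,p,z).round(4))
a=imaging.capture('top')
for r in nets.regions_of('wrist','fulcrum')[:2]:
    print(r['conf'],r['position'],[onz(c,p,.01)[:2].round(3) for p in cv2.boxPoints(cv2.minAreaRect(cv2.findNonZero(r['pixels'].astype(np.uint8))))])
```

```text
cheekA [0.5829 0.0858 0.04  ]
cheekB [0.6568 0.0817 0.04  ]
ridge [0.6214 0.0812 0.028 ]
ridgeL [0.5962 0.0791 0.028 ]
ridgeR [0.6497 0.0808 0.028 ]
base1 [0.5676 0.1    0.006 ]
base2 [0.6762 0.1006 0.006 ]
base3 [0.5714 0.054  0.006 ]
base4 [0.6766 0.0584 0.006 ]
foot1 [0.5725 0.1281 0.02  ]
foot2 [0.6749 0.1377 0.02  ]
tipA [ 0.5948 -0.204   0.055 ]
tipB [ 0.5954 -0.224   0.055 ]
post [ 0.6742 -0.1986  0.125 ]
0.74 [217.4, 146.0] [array([ 0.447, -0.257]), array([0.407, 0.059]), array([0.43 , 0.064]), array([ 0.476, -0.251])]
0.57 [396.5, 93.1] [array([0.569, 0.051]), array([0.568, 0.103]), array([0.67 , 0.107]), array([0.675, 0.054])]
```

Call:
{"method": "send_rows", "body": {"commands": [[[-0.03,-0.04,0.03],[0,0,4],1],[[-0.06,-0.08,0.06],[0,0,8],1],[[-0.09,-0.12,0.09],[0,0,12],1],[[-0.124,-0.161,0.12],[0,0,14.8],1],[[-0.124,-0.161,0.16],[0,0,14.8],1]]}}

```text
time_s: 3.7
tcp_pos: [0.4656, -0.2036, 0.1561]
orientation: [[-0.153, 0.988, 0.005], [0.988, 0.153, -0.003], [-0.004, 0.005, -1.0]]
wrist_force: [0.4, -0.6, -0.1]
grip_width: 1.001
grasp_force: 0.0
```

Run:
```python
from h import *
c=imaging.capture('wrist'); cv2.imwrite('pics/w2.png',c['img'])
for n,X in dict(grip=[.460,-.2075,.035],cen=[.45,-.138,.035],toe=[.4225,.0615,.027],tail=[.478,-.337,.035]).items(): print(n,proj(c,X).round(0))
delta([.460,-.2075,.030-.011],pose(97.9))
```

```text
grip [310. 195.]
cen [310. 106.]
toe [ 314. -251.]
tail [309. 328.]
shift [-0.0044, -0.0005, 0.127] turn [-0.47, -0.22, 0.85] pos [0.4609, -0.2034, 0.146] F [-2.7, -1.2, -7.8] t 3.75 grip 0.999 0.0
```

View pics/w2.png

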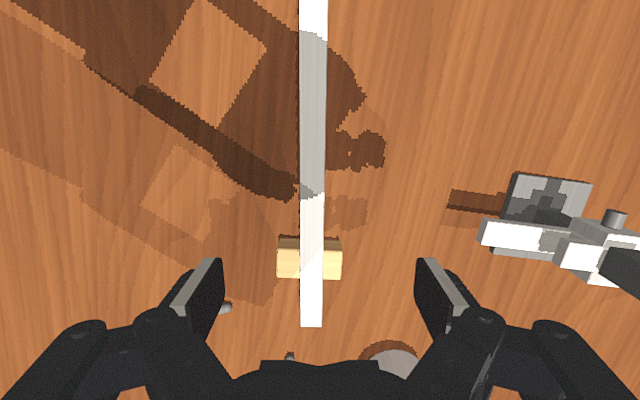

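The bar is centred at column 312 (310 was predicted), with the tail at row 327. The lining-up is good, so I descend and grip.

Call:
{"method": "send_rows", "body": {"commands": [[[-0.004,0,0.04],[0,0,0.8],1],[[-0.004,0,0.08],[-0.4,-0.2,0.8],1],[[-0.004,0,0.107],[-0.4,-0.2,0.8],1],[[-0.004,0,0.122],[-0.4,-0.2,0.8],1],[[-0.004,0,0.127],[-0.4,-0.2,0.8],1]]}}

```text
time_s: 4.25
tcp_pos: [0.4655, -0.204, 0.0254]
orientation: [[-0.141, 0.99, 0.004], [0.99, 0.142, -0.001], [-0.001, 0.004, -1.0]]
wrist_force: [0.2, -0.2, 0.6]
grip_width: 0.998
grasp_force: 0.0
```

Call:
{"method": "send_rows", "body": {"commands": [[[0,0,0],[0,0,0],-0.3],[[0,0,0],[0,0,0],-0.9],[[0,0,0],[0,0,0],-0.9],[[0,0,0],[0,0,0],-0.9],[[0,0,0],[0,0,0],-0.9]], "force": 90}}

```text
time_s: 4.75
tcp_pos: [0.4665, -0.2054, 0.0283]
orientation: [[-0.139, 0.99, 0.008], [0.99, 0.139, -0.003], [-0.004, 0.007, -1.0]]
wrist_force: [-4.5, 0.3, 2.4]
grip_width: 0.207
grasp_force: 88.2
```

Call:
{"method": "send_rows", "body": {"commands": [[[0,0,0],[0,0,0],-0.9],[[0,0,0],[0,0,0],-0.9],[[0,0,0],[0,0,0],-0.9]]}}

```text
time_s: 5.05
tcp_pos: [0.4665, -0.2054, 0.0283]
orientation: [[-0.139, 0.99, 0.008], [0.99, 0.139, -0.003], [-0.004, 0.007, -1.0]]
wrist_force: [-4.3, -0.6, 7.9]
grip_width: 0.21
grasp_force: 88.7
```

Run:
```python
from h import *
delta([.460,-.2075,.12],pose(97.9))
```

```text
shift [-0.0016, -0.0061, -0.0917] turn [0.41, 0.24, 0.08] pos [0.4665, -0.2054, 0.0283] F [-4.3, -0.6, 7.9] t 5.05 grip 0.21 88.7
```

Call:
{"method": "send_rows", "body": {"commands": [[[0,0,-0.03],[0,0,0],-0.9],[[0,0,-0.07],[0,0,0],-0.9],[[0,0,-0.1],[0,0,0],-0.9],[[0,0,-0.13],[0,0,0],-0.9],[[0,0,-0.13],[0,0,0],-0.9]], "force": 120}}

```text
time_s: 5.55
tcp_pos: [0.4672, -0.2056, 0.1612]
orientation: [[-0.138, 0.99, 0.014], [0.99, 0.138, -0.006], [-0.008, 0.014, -1.0]]
wrist_force: [1.6, -0.2, -5.9]
grip_width: 0.195
grasp_force: 118.1
```

```bash
cat >> h.py <<'E'
def bargoal(th,ins,ang,adv=0,up=0,toe=None,edge_y=.132,s=None):
    """TCP pose for bar tangent to ridge at pitch th, toe 'ins' past the lip edge"""
    t=np.radians(th); d=(edge_y+ins)-.079
    toe=np.array([.620,edge_y+ins,.018+.010/np.cos(t)-d*np.tan(t)])
    R=pose(ang,th); mid=toe-R[:,0]*(.269-adv*0)-R[:,2]*.005
    return mid+R[:,2]*.0017+R[:,0]*adv+np.array([0,0,up]),R,toe
E
python3 - <<'E'
from h import *
c=imaging.capture('wrist'); cv2.imwrite('pics/w3.png',c['img'])
s=manip.get_state(); R=np.array(s['orientation']); p=np.array(s['tcp_pos'])
B=lambda x,y,z:p+R@np.array([x,y,-.0017-z])   # bar coords from TCP
for n,X in dict(toe=B(.269,0,-.003),sh=B(.244,0,.005),tail=B(-.131,0,.005)).items(): print(n,proj(c,X).round(0))
P,Rt,toe=bargoal(20,.018,89,-.04,.06); print(P,toe); delta(P,Rt,s)
E
```

```text
toe [ 313. -813.]
sh [ 313. -696.]
tail [316. 472.]
[ 0.61495213 -0.1391923   0.1715851 ] [0.62       0.15       0.00279989]
shift [0.0447, 0.1567, -0.0123] turn [2.13, -19.68, 8.76] pos [0.4661, -0.2051, 0.1581] F [-0.0, -0.5, -7.6] t 5.6 grip 0.2 118.0
```

View pics/w3.png

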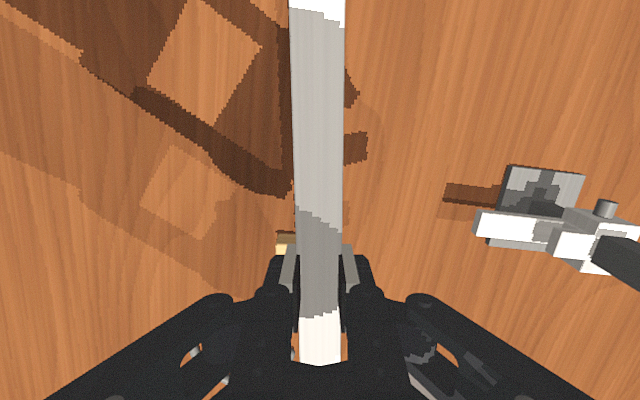

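The bar is held straight in the jaws and runs at columns 290–345. I move it to the staging pose, pitched, with the toe behind the anvil's edge and 60 mm high.

Call:
{"method": "send_rows", "body": {"commands": [[[0.01,0.035,-0.01],[0.5,-4,2],-0.9],[[0.02,0.075,-0.012],[1,-9,4],-0.9],[[0.03,0.115,-0.012],[1.5,-14,6],-0.9],[[0.045,0.157,-0.012],[2.1,-19.7,8.8],-0.9],[[0.045,0.157,-0.012],[2.1,-19.7,8.8],-0.9]]}}

```text
time_s: 6.1
tcp_pos: [0.6163, -0.1329, 0.1616]
orientation: [[0.007, 1.0, -0.015], [0.941, -0.012, -0.339], [-0.34, -0.012, -0.94]]
wrist_force: [-0.6, 0.5, -6.2]
grip_width: 0.194
grasp_force: 119.0
```

Call:
{"method": "send_rows", "body": {"commands": [[[0,0,0],[0,0,0],-0.9],[[0,0,0],[0,0,0],-0.9]]}}

```text
time_s: 6.3
tcp_pos: [0.6135, -0.1389, 0.168]
orientation: [[0.015, 1.0, -0.012], [0.94, -0.018, -0.34], [-0.34, -0.006, -0.94]]
wrist_force: [-0.8, -0.6, -5.7]
grip_width: 0.196
grasp_force: 119.1
```

Run:
```python
from h import *
a=imaging.capture('top'); c=imaging.capture('scene'); s=manip.get_state()
P,Rt,toe=bargoal(20,.018,89,-.04,.06); delta(P,Rt,s); print(np.round(s['orientation'],3).tolist())
R=np.array(s['orientation']); p=np.array(s['tcp_pos'])
B=lambda x,y,z:p+R@np.array([x,y,-.0017-z])
for n,X in dict(toe=B(.269,0,-.003),toetop=B(.269,0,-.001),tail=B(-.131,0,.005)).items(): print(n,X.round(4),'top',proj(a,X).round(1),'scene',proj(c,X).round(1))
t=cv2.resize(a['img'][140:240,250:430],None,fx=4,fy=4,interpolation=cv2.INTER_CUBIC)[:,:720]
u=cv2.resize(c['img'][150:300,225:405],None,fx=4,fy=4,interpolation=cv2.INTER_CUBIC)
cv2.imwrite('pics/s1.png',np.vstack([t,u])[:, :720]); 
import sys
o=np.hstack([cv2.resize(a['img'][130:250,260:430],None,fx=2.3,fy=2.3,interpolation=cv2.INTER_CUBIC)[:276],cv2.resize(c['img'][165:285,225:395],None,fx=2.3,fy=2.3,interpolation=cv2.INTER_CUBIC)]);cv2.imwrite('pics/s2.png',o);print(o.shape)
```

```text
shift [-0.0001, 0.0012, -0.0017] turn [-0.18, -0.1, -0.08] pos [0.6138, -0.1396, 0.17] F [-0.3, 0.1, -5.4] t 6.4 grip 0.196 119.1
[[0.018, 1.0, -0.009], [0.94, -0.02, -0.34], [-0.34, -0.003, -0.94]]
toe [0.6185 0.1129 0.0772] top [289.3 178.8] scene [328.2 235.6]
toetop [0.6186 0.1135 0.0791] top [289.  178.6] scene [328.4 235.3]
tail [ 0.6115 -0.2605  0.2209] top [437.9 170.4] scene [247.2 128.2]
(276, 782, 3)
```

View pics/s2.png

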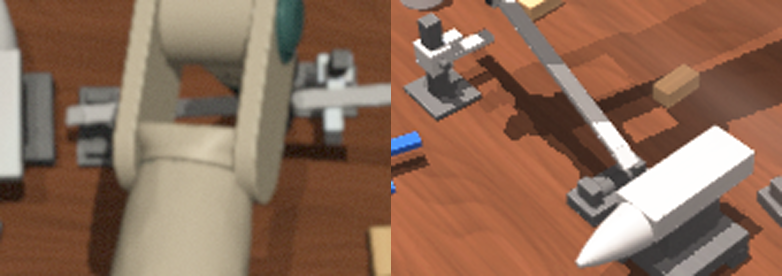

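Run:
```python
from h import *
a=imaging.capture('top'); c=imaging.capture('scene')
print(tri(a,(288.7,180.9),c,(330.2,236.7)))
t=a['img'][160:200,275:330]; t=cv2.resize(t,None,fx=7,fy=7,interpolation=cv2.INTER_CUBIC)
u=c['img'][215:255,300:355]; u=cv2.resize(u,None,fx=7,fy=7,interpolation=cv2.INTER_CUBIC)
cv2.imwrite('pics/s3.png',np.hstack([t,u]))
```

```text
(array([0.61380773, 0.11480842, 0.0718826 ]), np.float64(0.0002598042451320116))
```

View pics/s3.png

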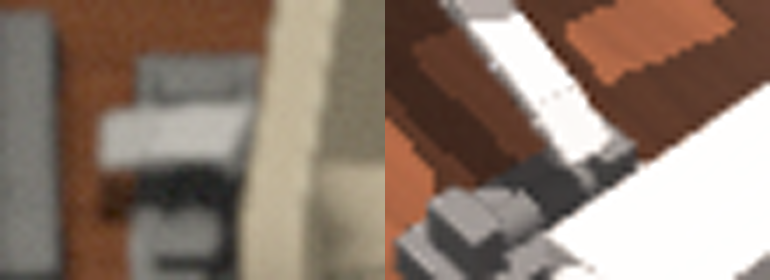

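Run:
```python
from h import *
a=imaging.capture('top'); c=imaging.capture('scene')
print(tri(a,(289.3,180.),c,(329.3,236.4)))
P,Rt,toe=bargoal(20,.018,89,-.04,.06); P0,_,_=bargoal(20,.018,89,-.04,0)
delta(P,Rt); delta(P0,Rt); print(Rt.T@[0.003,0,0],Rt.T@[0,0,-.06])
```

```text
(array([0.6158961 , 0.11330369, 0.07320589]), np.float64(0.0007487761839713129))
shift [-0.0002, 0.0007, -0.0007] turn [-0.1, -0.09, -0.09] pos [0.6143, -0.1393, 0.1708] F [-0.1, -0.5, -5.1] t 6.6 grip 0.196 119.1
shift [0.0203, 0.0007, 0.0557] turn [-0.1, -0.09, -0.09] pos [0.6143, -0.1393, 0.1708] F [-0.1, -0.5, -5.1] t 6.6 grip 0.196 119.1
[ 4.91996926e-05  2.99954309e-03 -1.79072237e-05] [ 2.05212086e-02 -5.20417043e-20  5.63815572e-02]
```

Call:
{"method": "send_rows", "body": {"commands": [[[0.005,0.001,0.014],[0,0,0],-0.9],[[0.01,0.002,0.028],[0,0.3,0],-0.9],[[0.015,0.002,0.04],[0,0.6,0],-0.9],[[0.018,0.002,0.049],[0,0.6,0],-0.9],[[0.018,0.002,0.049],[0,0.6,0],-0.9]]}}

```text
time_s: 7.1
tcp_pos: [0.6154, -0.1381, 0.1151]
orientation: [[0.015, 1.0, -0.012], [0.944, -0.018, -0.33], [-0.33, -0.007, -0.944]]
wrist_force: [-0.6, 0.2, -6.7]
grip_width: 0.19
grasp_force: 119.0
```

Call:
{"method": "send_rows", "body": {"commands": [[[0.001,0,0.002],[0,0,0],-0.9],[[0.002,0,0.005],[0,0,0],-0.9],[[0.002,0,0.005],[0,0,0],-0.9],[[0.002,0,0.005],[0,0,0],-0.9]]}}

```text
time_s: 7.5
tcp_pos: [0.6167, -0.138, 0.113]
orientation: [[0.017, 1.0, -0.008], [0.944, -0.018, -0.331], [-0.331, -0.002, -0.944]]
wrist_force: [-0.1, 0.8, -5.9]
grip_width: 0.199
grasp_force: 119.0
```

Run:
```python
from h import *
P,Rt,toe=bargoal(20,.018,89,-.04,0); delta(P,Rt)
P,Rt,toe=bargoal(20,.018,89); delta(P,Rt)
a=imaging.capture('top'); c=imaging.capture('scene')
s=manip.get_state();R=np.array(s['orientation']); p=np.array(s['tcp_pos']);X=p+R@[.269,0,.0013]
print(X,proj(a,X)-[275,160],proj(c,X)-[300,215])
t=a['img'][160:200,275:330]; t=cv2.resize(t,None,fx=7,fy=7,interpolation=cv2.INTER_CUBIC)
u=c['img'][215:255,300:355]; u=cv2.resize(u,None,fx=7,fy=7,interpolation=cv2.INTER_CUBIC)
cv2.imwrite('pics/s4.png',np.hstack([t,u]))
```

```text
shift [-0.0007, -0.0017, 0.0017] turn [-0.1, -0.69, -0.01] pos [0.6167, -0.138, 0.113] F [-0.1, 0.8, -5.9] t 7.5 grip 0.199 119.0
shift [0.0393, -0.0017, 0.0022] turn [-0.1, -0.69, -0.01] pos [0.6167, -0.138, 0.113] F [-0.1, 0.8, -5.9] t 7.5 grip 0.199 119.0
[0.62114065 0.11537095 0.02275627] [15.05106921 22.71369245] [28.35599684 36.24304181]
```

Call:
{"method": "send_rows", "body": {"commands": [[[0,-0.001,0.001],[0,-0.4,0],-0.9],[[0,-0.001,0.002],[0,-0.7,0],-0.9],[[0,-0.001,0.002],[0,-0.7,0],-0.9],[[0,-0.001,0.002],[0,-0.7,0],-0.9]]}}

```text
time_s: 8.0
tcp_pos: [0.6156, -0.1386, 0.1109]
orientation: [[0.016, 1.0, -0.008], [0.94, -0.018, -0.342], [-0.342, -0.002, -0.94]]
wrist_force: [-0.5, 0.0, -3.7]
grip_width: 0.197
grasp_force: 119.3
```

Call:
{"method": "send_rows", "body": {"commands": [[[0,0,0.001],[0,0,0],-0.9],[[0,0,0.002],[0,0,0],-0.9],[[0,0,0.002],[0,0,0],-0.9],[[0,0,0.002],[0,0,0],-0.9]]}}

```text
time_s: 8.4
tcp_pos: [0.6156, -0.1393, 0.1089]
orientation: [[0.017, 1.0, -0.008], [0.94, -0.018, -0.342], [-0.342, -0.002, -0.94]]
wrist_force: [0.9, 1.0, -3.3]
grip_width: 0.193
grasp_force: 119.3
```

Call:
{"method": "send_rows", "body": {"commands": [[[0,0,0.001],[0,0,0],-0.9],[[0,0,0.002],[0,0,0],-0.9],[[0,0,0.002],[0,0,0],-0.9],[[0,0,0.002],[0,0,0],-0.9]]}}

```text
time_s: 8.8
tcp_pos: [0.6155, -0.14, 0.107]
orientation: [[0.016, 1.0, -0.008], [0.94, -0.018, -0.342], [-0.342, -0.002, -0.94]]
wrist_force: [0.1, 1.3, -3.7]
grip_width: 0.196
grasp_force: 119.4
```

Run:
```python
from h import *
P,Rt,toe=bargoal(20,.018,89); delta(P,Rt); print(manip.get_state()['torque'])
```

```text
shift [0.0392, -0.0006, -0.0046] turn [-0.13, 0.0, -0.0] pos [0.6155, -0.14, 0.107] F [0.1, 1.3, -3.7] t 8.8 grip 0.196 119.4
[ 0.79154392 -0.10700398 -0.04294709]
```

Call:
{"method": "send_rows", "body": {"commands": [[[0,0,-0.0045],[0,-1.2,0],-0.9],[[0.005,0,-0.0045],[0,-1.2,0],-0.9],[[0.01,0,-0.0045],[0,-1.2,0],-0.9],[[0.015,0,-0.0045],[0,-1.2,0],-0.9],[[0.02,0,-0.0045],[0,-1.2,0],-0.9]]}}

```text
time_s: 9.3
tcp_pos: [0.6158, -0.1192, 0.1042]
orientation: [[0.016, 1.0, -0.009], [0.932, -0.018, -0.362], [-0.362, -0.002, -0.932]]
wrist_force: [0.0, -0.5, -1.6]
grip_width: 0.195
grasp_force: 119.5
```

Call:
{"method": "send_rows", "body": {"commands": [[[0,0,0],[0,0,0],-0.9],[[0,0,0],[0,0,0],-0.9]]}}

```text
time_s: 9.5
tcp_pos: [0.6158, -0.119, 0.1039]
orientation: [[0.015, 1.0, -0.009], [0.932, -0.018, -0.361], [-0.361, -0.003, -0.933]]
wrist_force: [-0.2, 2.1, -4.2]
grip_width: 0.196
grasp_force: 119.5
```

Run:
```python
from h import *
P,Rt,toe=bargoal(20,.018,89); delta(P,Rt); print(manip.get_state()['torque'])
```

```text
shift [0.0184, -0.0004, -0.0007] turn [-0.15, 1.15, 0.05] pos [0.6158, -0.119, 0.1039] F [-0.2, 2.1, -4.2] t 9.5 grip 0.196 119.5
[ 1.06229452 -0.04646703  0.04642105]
```

Call:
{"method": "send_rows", "body": {"commands": [[[0.004,0,0],[0,0,0],-0.9],[[0.008,0,0],[0,0,0],-0.9],[[0.012,0,0],[0,0,0],-0.9],[[0.012,0,0],[0,0,0],-0.9]]}}

```text
time_s: 9.9
tcp_pos: [0.6161, -0.1079, 0.0997]
orientation: [[0.016, 1.0, -0.009], [0.932, -0.018, -0.361], [-0.361, -0.002, -0.932]]
wrist_force: [1.3, 1.7, -3.0]
grip_width: 0.196
grasp_force: 119.5
```

Run:
```python
from h import *
P,Rt,toe=bargoal(20,.018,89); delta(P,Rt); s=manip.get_state();print(s['torque'])
a=imaging.capture('top'); c=imaging.capture('scene')
R=np.array(s['orientation']); p=np.array(s['tcp_pos']);X=p+R@[.269,0,.0013]
print(X,(proj(a,X)-[265,155])*7,(proj(c,X)-[300,215])*7+[385,0])
t=a['img'][155:205,265:320]; t=cv2.resize(t,None,fx=7,fy=7,interpolation=cv2.INTER_CUBIC)
u=c['img'][205:255,300:355]; u=cv2.resize(u,None,fx=7,fy=7,interpolation=cv2.INTER_CUBIC)
cv2.imwrite('pics/s5.png',np.hstack([t,u]))
```

```text
shift [0.0065, -0.0006, -0.0006] turn [-0.13, 1.18, 0.03] pos [0.6161, -0.1079, 0.0997] F [1.3, 1.7, -3.0] t 9.9 grip 0.196 119.5
[ 1.01241392 -0.15554545 -0.05706731]
[0.62028636 0.14244835 0.00127217] [114.78447028 206.98285053] [631.02692262 331.86171881]
```

View pics/s5.png

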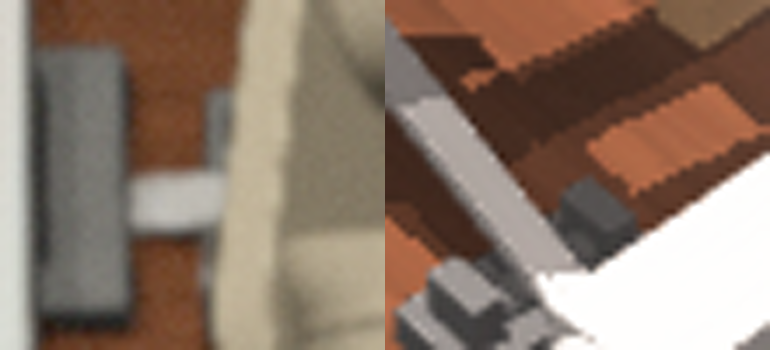

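The bar lies between the cheeks and its end disappears at the foot edge (130,203), with no push-back. That fits a toe about 10 mm under the edge, so I continue the insertion.

Call:
{"method": "send_rows", "body": {"commands": [[[0.003,0,0],[0,0,0],-0.9],[[0.006,0,0],[0,0,0],-0.9],[[0.008,0,-0.0005],[0,0,0],-0.9],[[0.008,0,-0.0005],[0,0,0],-0.9]]}}

```text
time_s: 10.4
tcp_pos: [0.6162, -0.1006, 0.0975]
orientation: [[0.016, 1.0, -0.009], [0.932, -0.018, -0.362], [-0.362, -0.002, -0.932]]
wrist_force: [-0.2, 0.7, -3.2]
grip_width: 0.195
grasp_force: 119.5
```

```bash
cat >> h.py <<'E'
def lever(thb,off,ang,x):
    """TCP pose: bar tangent to ridge at pitch thb; TCP 0.269 from toe; toe y=.150 x given; tool pitch = thb+off"""
    t=np.radians(thb); Rb=pose(ang,thb)
    # toe held: horizontal distance of ridge tangent point along bar kept const Lr (toe->ridge)
    Lr=.0755; u=-Rb[:,0]; n=-Rb[:,2]
    ridge=np.array([x,.079,.018])+.010*n
    mid=ridge+u*(.269-Lr)+n*.005
    return mid-n*.0017,pose(ang,thb+off)
E
python3 - <<'E'
from h import *
s=manip.get_state(); print(s['torque'])
delta(*lever(20,1.2,89,.619),s)
for th in (16,12,8,5): delta(*lever(th,1.2,89,.619),s)
c=imaging.capture('top'); cv2.imwrite('pics/ref_top.png',c['img']); c=imaging.capture('scene'); cv2.imwrite('pics/ref_scene.png',c['img'])
E
```

```text
[ 0.80936184 -0.08277749  0.00320514]
shift [0.0024, -0.0003, -0.0001] turn [-0.13, 0.0, 0.02] pos [0.6162, -0.1006, 0.0975] F [-0.2, 0.7, -3.2] t 10.4 grip 0.195 119.5
shift [0.0023, -0.0003, 0.0135] turn [-0.13, 4.0, 0.01] pos [0.6162, -0.1006, 0.0975] F [-0.2, 0.7, -3.2] t 10.4 grip 0.195 119.5
shift [0.003, -0.0003, 0.027] turn [-0.13, 8.0, 0.01] pos [0.6162, -0.1006, 0.0975] F [-0.2, 0.7, -3.2] t 10.4 grip 0.195 119.5
shift [0.0047, -0.0002, 0.0404] turn [-0.13, 12.0, 0.01] pos [0.6162, -0.1006, 0.0975] F [-0.2, 0.7, -3.2] t 10.4 grip 0.195 119.5
shift [0.0066, -0.0002, 0.0504] turn [-0.13, 15.0, 0.0] pos [0.6162, -0.1006, 0.0975] F [-0.2, 0.7, -3.2] t 10.4 grip 0.195 119.5
```

Call:
{"method": "send_rows", "body": {"commands": [[[0.001,0,0.002],[0,0.6,0],-0.9],[[0.002,0,0.004],[0,1.2,0],-0.9],[[0.002,0,0.006],[0,1.8,0],-0.9],[[0.002,0,0.008],[0,2.4,0],-0.9],[[0.002,0,0.01],[0,3,0],-0.9]]}}

```text
time_s: 11.0
tcp_pos: [0.6165, -0.1023, 0.0881]
orientation: [[0.017, 1.0, -0.007], [0.95, -0.018, -0.311], [-0.311, -0.001, -0.95]]
wrist_force: [-0.9, 5.2, 4.5]
grip_width: 0.193
grasp_force: 120.5
```

Call:
{"method": "send_rows", "body": {"commands": [[[0,0,0.002],[0,0.6,0],-0.9],[[0,0,0.004],[0,1.2,0],-0.9],[[0,0,0.006],[0,1.8,0],-0.9],[[0.0005,0,0.008],[0,2.4,0],-0.9],[[0.0005,0,0.01],[0,3,0],-0.9]]}}

```text
time_s: 11.5
tcp_pos: [0.6167, -0.1049, 0.0791]
orientation: [[0.017, 1.0, -0.005], [0.965, -0.018, -0.262], [-0.262, -0.0, -0.965]]
wrist_force: [-1.1, 4.6, 4.9]
grip_width: 0.193
grasp_force: 120.6
```

```bash
cat >> h.py <<'E'
def shiftof(cam):
    """pixel motion of the anvil since the reference"""
    c=imaging.capture(cam); ref=cv2.imread(f'pics/ref_{cam}.png')
    b=(slice(150,215),slice(232,287)) if cam=='top' else (slice(215,300),slice(300,395))
    f=lambda i:np.float32(cv2.cvtColor(i,cv2.COLOR_BGR2GRAY))
    (d,r)=cv2.phaseCorrelate(f(ref[b]),f(c['img'][b])); D=cv2.absdiff(ref[b],c['img'][b]).mean()
    print(cam,np.round(d,2),round(r,2),round(D,1)); return c
E
python3 - <<'E'
from h import *
s=manip.get_state(); print(s['torque'])
for th in (16,14,12,8,5): delta(*lever(th,1.2,89,.619),s)
shiftof('top'); shiftof('scene')
E
```

```text
[0.80312091 0.14426254 0.1348217 ]
shift [0.0003, -0.0009, -0.0052] turn [-0.01, -2.04, -0.0] pos [0.6167, -0.1049, 0.0791] F [-1.1, 4.6, 4.9] t 11.5 grip 0.193 120.6
shift [-0.0002, -0.0009, 0.0015] turn [-0.01, -0.04, -0.0] pos [0.6167, -0.1049, 0.0791] F [-1.1, 4.6, 4.9] t 11.5 grip 0.193 120.6
shift [-0.0004, -0.0009, 0.0083] turn [-0.01, 1.96, -0.0] pos [0.6167, -0.1049, 0.0791] F [-1.1, 4.6, 4.9] t 11.5 grip 0.193 120.6
shift [-0.0001, -0.0009, 0.0218] turn [-0.01, 5.96, -0.0] pos [0.6167, -0.1049, 0.0791] F [-1.1, 4.6, 4.9] t 11.5 grip 0.193 120.6
shift [0.0007, -0.0009, 0.0319] turn [-0.01, 8.96, -0.0] pos [0.6167, -0.1049, 0.0791] F [-1.1, 4.6, 4.9] t 11.5 grip 0.193 120.6
top [-0.65 -0.18] 0.98 7.3
scene [0.17 0.13] 0.92 8.8
```

Call:
{"method": "send_rows", "body": {"commands": [[[0,0,0.002],[0,0.6,0],-0.9],[[0,0,0.004],[0,1.2,0],-0.9],[[0,0,0.006],[0,1.8,0],-0.9],[[0,0,0.008],[0,2.4,0],-0.9],[[0,0,0.01],[0,3,0],-0.9]]}}

```text
time_s: 12.1
tcp_pos: [0.6167, -0.1074, 0.0692]
orientation: [[0.017, 1.0, -0.004], [0.977, -0.018, -0.211], [-0.211, -0.0, -0.978]]
wrist_force: [-1.2, 5.4, 5.6]
grip_width: 0.195
grasp_force: 120.6
```

Call:
{"method": "send_rows", "body": {"commands": [[[0,0,0.002],[0,0.6,0],-0.9],[[0,0,0.004],[0,1.2,0],-0.9],[[0,0,0.006],[0,1.8,0],-0.9],[[0,0,0.008],[0,2.4,0],-0.9],[[0,0,0.01],[0,3,0],-0.9]]}}

```text
time_s: 12.6
tcp_pos: [0.6166, -0.1093, 0.0595]
orientation: [[0.017, 1.0, -0.003], [0.987, -0.018, -0.159], [-0.159, -0.0, -0.987]]
wrist_force: [-0.7, 6.4, 5.3]
grip_width: 0.195
grasp_force: 120.6
```

Run:
```python
from h import *
s=manip.get_state(); print(s['torque'])
for th in (8,7,6,5,4): delta(*lever(th,1.2,89,.619),s)
shiftof('top'); shiftof('scene')
```

```text
[ 1.06311698 -0.02347398  0.07930556]
shift [-0.0012, -0.0009, 0.0016] turn [-0.01, -0.06, -0.0] pos [0.6166, -0.1093, 0.0595] F [-0.7, 6.4, 5.3] t 12.6 grip 0.195 120.6
shift [-0.0013, -0.0009, 0.005] turn [-0.01, 0.94, -0.0] pos [0.6166, -0.1093, 0.0595] F [-0.7, 6.4, 5.3] t 12.6 grip 0.195 120.6
shift [-0.0014, -0.0009, 0.0084] turn [-0.01, 1.94, -0.0] pos [0.6166, -0.1093, 0.0595] F [-0.7, 6.4, 5.3] t 12.6 grip 0.195 120.6
shift [-0.0014, -0.0009, 0.0117] turn [-0.01, 2.94, -0.0] pos [0.6166, -0.1093, 0.0595] F [-0.7, 6.4, 5.3] t 12.6 grip 0.195 120.6
shift [-0.0014, -0.0009, 0.0151] turn [-0.01, 3.94, -0.0] pos [0.6166, -0.1093, 0.0595] F [-0.7, 6.4, 5.3] t 12.6 grip 0.195 120.6
top [-0.74 -0.44] 0.61 18.8
scene [0.66 0.49] 0.66 17.6
```

Call:
{"method": "send_rows", "body": {"commands": [[[0,0,0.001],[0,0.3,0],-0.9],[[0,0,0.002],[0,0.6,0],-0.9],[[0,0,0.003],[0,0.9,0],-0.9],[[0,0,0.004],[0,1.2,0],-0.9],[[0,0,0.004],[0,1.2,0],-0.9]]}}

```text
time_s: 13.2
tcp_pos: [0.6165, -0.11, 0.0554]
orientation: [[0.017, 1.0, -0.003], [0.99, -0.018, -0.138], [-0.138, -0.0, -0.99]]
wrist_force: [-0.5, 6.2, 4.8]
grip_width: 0.197
grasp_force: 120.6
```

Call:
{"method": "send_rows", "body": {"commands": [[[0,0,0.001],[0,0.3,0],-0.9],[[0,0,0.002],[0,0.6,0],-0.9],[[0,0,0.003],[0,0.9,0],-0.9],[[0,0,0.003],[0,0.9,0],-0.9]]}}

```text
time_s: 13.6
tcp_pos: [0.6167, -0.11, 0.0545]
orientation: [[0.017, 1.0, -0.002], [0.992, -0.017, -0.123], [-0.123, 0.0, -0.992]]
wrist_force: [-6.7, 8.7, 16.4]
grip_width: 0.192
grasp_force: 122.0
```

The bar bears on the ledge: Fz jumped to 16 N and motion stopped. I ease off slightly and slide toward the wall, turning about the toe.

Call:
{"method": "send_rows", "body": {"commands": [[[0,0.001,-0.0007],[0,0,-0.2],-0.9],[[0,0.003,-0.0007],[0,0,-0.6],-0.9],[[0,0.005,-0.0007],[0,0,-1],-0.9],[[0,0.007,-0.0007],[0,0,-1.4],-0.9],[[0,0.009,-0.0007],[0,0,-1.8],-0.9]]}}

```text
time_s: 14.1
tcp_pos: [0.6244, -0.11, 0.0545]
orientation: [[-0.015, 1.0, -0.006], [0.992, 0.014, -0.123], [-0.123, -0.008, -0.992]]
wrist_force: [-13.2, 9.9, 17.4]
grip_width: 0.193
grasp_force: 122.2
```

Run:
```python
from h import *
s=manip.get_state(); print(s['wrist_force'],s['torque'],s['tcp_pos'])
for cam in ('wrist','scene'):
    c=imaging.capture(cam)
    R=np.array(s['orientation']); p=np.array(s['tcp_pos'])
    print(cam,'tail pred',proj(c,p+R@[-.131,0,.0]).round(0))
    for l in('bar','keeper'):
        for r in nets.regions_of(cam,l)[:3]:
            ys,xs=np.nonzero(r['pixels']); print(l,round(r['conf'],2),np.round(r['position']),xs.min(),xs.max(),ys.min(),ys.max(),onz(c,r['position'],.06).round(3))
```

```text
[-13.1849206    9.90379674  17.42935472] [1.18882991 2.13745138 0.13909948] [ 0.6244498  -0.11000696  0.05446659]
wrist tail pred [317. 467.]
bar 0.86 [317. 163.] 285 342 0 365 [ 0.624 -0.058  0.06 ]
keeper 0.84 [617. 269.] 562 639 198 314 [ 0.756 -0.104  0.06 ]
keeper 0.72 [402. 299.] 341 445 290 399 [ 0.664 -0.123  0.06 ]
scene tail pred [252. 175.]
bar 0.83 [301. 218.] 252 328 175 248 [ 0.62  -0.003  0.06 ]
bar 0.42 [319. 247.] 302 336 231 262 [0.652 0.115 0.06 ]
keeper 0.88 [242. 200.] 231 263 170 216 [ 0.707 -0.174  0.06 ]
keeper 0.71 [208. 234.] 195 237 208 256 [ 0.85  -0.113  0.06 ]
```

Call:
{"method": "send_rows", "body": {"commands": [[[0,0.002,-0.0004],[0,0,-0.4],-0.9],[[0,0.004,-0.0004],[0,0,-0.8],-0.9],[[0,0.006,-0.0004],[0,0,-1.2],-0.9],[[0,0.008,-0.0004],[0,0,-1.6],-0.9],[[0,0.008,-0.0004],[0,0,-1.6],-0.9]]}}

```text
time_s: 14.9
tcp_pos: [0.6323, -0.1097, 0.0545]
orientation: [[-0.044, 0.999, -0.007], [0.992, 0.043, -0.123], [-0.122, -0.012, -0.992]]
wrist_force: [-10.9, 9.9, 15.2]
grip_width: 0.196
grasp_force: 122.3
```

Run:
```python
from h import *
s=manip.get_state(); print(s['wrist_force'],s['torque'],s['tcp_pos'])
R=np.array(s['orientation']); p=np.array(s['tcp_pos']); X=p-R[:,0]*((p[1]+.208)/R[1,0]); print('bar at keeper',X)
print(np.degrees(np.arctan2(R[1,0],R[0,0])))
shiftof('top');shiftof('scene')
```

```text
[-10.94221729   9.93738183  15.20870352] [1.18103641 2.00653093 0.45816603] [ 0.63230748 -0.10974111  0.05447839]
bar at keeper [ 0.63665828 -0.208       0.06660528]
92.53534137316626
top [-0.6   0.08] 0.55 22.0
scene [0.69 0.14] 0.57 20.0
```

Call:
{"method": "send_rows", "body": {"commands": [[[0,0.001,0],[0,0,-0.2],-0.9],[[0,0.003,0],[0,0,-0.6],-0.9],[[0,0.005,0],[0,0,-1],-0.9],[[0,0.005,0],[0,0,-1],-0.9]]}}

```text
time_s: 15.4
tcp_pos: [0.637, -0.1095, 0.0545]
orientation: [[-0.062, 0.998, -0.007], [0.991, 0.06, -0.123], [-0.122, -0.015, -0.992]]
wrist_force: [-13.6, 10.1, 16.7]
grip_width: 0.199
grasp_force: 122.6
```

Call:
{"method": "send_rows", "body": {"commands": [[[0,0.001,0],[0,0,-0.2],-0.9],[[0,0.002,0],[0,0,-0.4],-0.9],[[0,0.002,0],[0,0,-0.4],-0.9]]}}

```text
time_s: 15.7
tcp_pos: [0.6386, -0.1094, 0.0544]
orientation: [[-0.069, 0.998, -0.008], [0.99, 0.067, -0.123], [-0.122, -0.017, -0.992]]
wrist_force: [-15.4, 9.1, 17.7]
grip_width: 0.196
grasp_force: 122.8
```

Run:
```python
from h import *
s=manip.get_state(); print(s['wrist_force'],s['torque'],s['tcp_pos'])
R=np.array(s['orientation']); p=np.array(s['tcp_pos']); X=p-R[:,0]*((p[1]+.208)/R[1,0]); print('bar at keeper',X)
print(np.degrees(np.arctan2(R[1,0],R[0,0])))
# measure head & bar tail in top view: print brightness along column through tail
a=imaging.capture('top')
for y in (-.235,-.225,-.215,-.208):
    print(y,[int(a['img'][tuple(np.round(proj(a,[x,y,.07])[::-1]).astype(int))].mean()) for x in np.arange(.59,.70,.005)])
```

```text
[-15.4095926    9.14915275  17.73211193] [1.16390885 2.75236363 0.69867393] [ 0.63859131 -0.10937159  0.05442252]
bar at keeper [ 0.64543093 -0.208       0.06656712]
93.96696118559238
-0.235 [74, 69, 76, 69, 76, 76, 60, 69, 77, 79, 105, 191, 201, 197, 186, 125, 97, 88, 90, 86, 80, 75]
-0.225 [70, 75, 74, 75, 71, 69, 57, 76, 106, 108, 135, 206, 213, 211, 187, 114, 154, 202, 171, 123, 123, 131]
-0.215 [126, 169, 191, 191, 187, 187, 176, 163, 163, 155, 117, 173, 219, 219, 214, 212, 207, 141, 31, 82, 116, 119]
-0.208 [143, 190, 221, 221, 220, 219, 219, 221, 216, 200, 89, 166, 219, 218, 218, 216, 148, 79, 30, 72, 100, 108]
```

The bar is under the lip; the top view puts its edges at x of about 0.642–0.661, against a lip start near 0.641. I relax the side push and let it up slowly.

Call:
{"method": "send_rows", "body": {"commands": [[[0,-0.001,0],[0,0,0.1],-0.9],[[0,-0.001,-0.0007],[0,-0.2,0.1],-0.9],[[0,-0.001,-0.0014],[0,-0.4,0.1],-0.9],[[0,-0.001,-0.002],[0,-0.6,0.1],-0.9],[[0,-0.001,-0.002],[0,-0.6,0.1],-0.9]]}}

```text
time_s: 16.25
tcp_pos: [0.638, -0.1094, 0.0547]
orientation: [[-0.067, 0.998, -0.006], [0.989, 0.065, -0.133], [-0.132, -0.015, -0.991]]
wrist_force: [-6.6, 6.5, 5.7]
grip_width: 0.196
grasp_force: 121.2
```

Call:
{"method": "send_rows", "body": {"commands": [[[0,0,-0.0005],[0,-0.15,0],-0.9],[[0,0,-0.001],[0,-0.3,0],-0.9],[[0,0,-0.0015],[0,-0.45,0],-0.9],[[0,0,-0.0015],[0,-0.45,0],-0.9]]}}

```text
time_s: 16.65
tcp_pos: [0.6378, -0.1093, 0.0556]
orientation: [[-0.067, 0.998, -0.007], [0.988, 0.065, -0.141], [-0.14, -0.016, -0.99]]
wrist_force: [-6.4, 5.8, 4.0]
grip_width: 0.194
grasp_force: 121.0
```

Call:
{"method": "send_rows", "body": {"commands": [[[0,0,-0.0005],[0,-0.15,0],-0.9],[[0,0,-0.001],[0,-0.3,0],-0.9],[[0,0,-0.0015],[0,-0.45,0],-0.9],[[0,0,-0.0015],[0,-0.45,0],-0.9]]}}

```text
time_s: 17.05
tcp_pos: [0.6378, -0.1093, 0.0558]
orientation: [[-0.066, 0.998, -0.006], [0.987, 0.065, -0.148], [-0.148, -0.016, -0.989]]
wrist_force: [-3.5, 3.4, -4.1]
grip_width: 0.196
grasp_force: 120.0
```

Call:
{"method": "send_rows", "body": {"commands": [[[0,0,-0.0005],[0,-0.1,0],-0.9],[[0,0,-0.001],[0,-0.2,0],-0.9],[[0,0,-0.001],[0,-0.2,0],-0.9]]}}

```text
time_s: 17.35
tcp_pos: [0.6377, -0.1093, 0.056]
orientation: [[-0.065, 0.998, -0.006], [0.986, 0.064, -0.152], [-0.151, -0.016, -0.988]]
wrist_force: [-0.7, 4.3, -14.9]
grip_width: 0.2
grasp_force: 118.7
```

Run:
```python
from h import *
s=manip.get_state(); print(s['wrist_force'],s['torque'],s['tcp_pos'])
shiftof('top');shiftof('scene')
```

```text
[ -0.70706665   4.29474294 -14.90920108] [1.50793351 0.09190128 0.90033974] [ 0.63769331 -0.10926419  0.0559568 ]
top [-0.74  0.21] 0.55 21.6
scene [0.74 0.01] 0.54 20.2
```

The lip holds: Fz went to −15 N with no further travel. I take the pull off, then open and withdraw along the fingers.

Call:
{"method": "send_rows", "body": {"commands": [[[0,0,0.0005],[0,0.1,0],-0.9],[[0,0,0.001],[0,0.2,0],-0.9],[[0,0,0.001],[0,0.2,0],-0.9]], "force": 60}}

```text
time_s: 17.75
tcp_pos: [0.6377, -0.1093, 0.0559]
orientation: [[-0.065, 0.998, -0.006], [0.987, 0.063, -0.148], [-0.147, -0.016, -0.989]]
wrist_force: [-2.5, 6.1, -13.1]
grip_width: 0.199
grasp_force: 119.1
```

Call:
{"method": "send_rows", "body": {"commands": [[[0,0,0],[0,0,0],-0.5],[[0,0,0],[0,0,0],-0.2],[[0,0,0],[0,0,0],0],[[0,0,0],[0,0,0],0.2],[[0,0,0],[0,0,0],0.2]], "force": 30}}

```text
time_s: 18.25
tcp_pos: [0.6395, -0.1106, 0.0586]
orientation: [[-0.063, 0.998, -0.001], [0.987, 0.063, -0.15], [-0.15, -0.01, -0.989]]
wrist_force: [0.6, 0.7, 0.6]
grip_width: 0.602
grasp_force: 0.0
```

Run:
```python
from h import *
s=manip.get_state(); print(s['wrist_force'],s['tcp_pos'],s['grip_width'])
shiftof('top');shiftof('scene')
```

```text
[0.58218292 0.70149045 0.57362772] [ 0.63951185 -0.11060402  0.05858062] 0.6019775897367733
top [-0.69  0.26] 0.56 21.6
scene [ 0.77 -0.01] 0.53 20.2
```

Released, and the anvil hasn't moved. I withdraw along tool −z.

Call:
{"method": "send_rows", "body": {"commands": [[[0,0,-0.015],[0,0,0],0.2],[[0,0,-0.035],[0,0,0],0.2],[[0,0,-0.065],[0,0,0],0.2],[[0,0,-0.1],[0,0,0],0.2],[[0,0,-0.13],[0,0,0],0.2]]}}

```text
time_s: 18.85
tcp_pos: [0.6395, -0.0903, 0.1894]
orientation: [[-0.064, 0.998, -0.0], [0.987, 0.063, -0.15], [-0.15, -0.01, -0.989]]
wrist_force: [-0.3, -0.0, 0.8]
grip_width: 0.604
grasp_force: 0.0
```

Call:
{"method": "send_rows", "body": {"commands": [[[-0.02,-0.04,-0.03],[0,0,0],0.2],[[-0.04,-0.08,-0.06],[0,0,0],0.2],[[-0.06,-0.12,-0.09],[0,0,0],0.2],[[-0.07,-0.16,-0.1],[0,0,0],0.2],[[-0.07,-0.2,-0.1],[0,0,0],0.2]]}}

```text
time_s: 19.35
tcp_pos: [0.4432, -0.1583, 0.3022]
orientation: [[-0.062, 0.998, 0.003], [0.986, 0.062, -0.152], [-0.152, -0.006, -0.988]]
wrist_force: [-0.3, -0.9, 2.1]
grip_width: 0.6
grasp_force: 0.0
```

Call:
{"method": "send_rows", "body": {"commands": [[[0,0,0],[0,0,0],0.2],[[0,0,0],[0,0,0],0.2],[[0,0,0],[0,0,0],0.2],[[0,0,0],[0,0,0],0.2],[[0,0,0],[0,0,0],0.2]]}}

```text
time_s: 19.85
tcp_pos: [0.4451, -0.1572, 0.2973]
orientation: [[-0.065, 0.998, -0.004], [0.987, 0.064, -0.149], [-0.149, -0.013, -0.989]]
wrist_force: [0.4, -0.2, -0.1]
grip_width: 0.6
grasp_force: 0.0
```

Run:
```python
from h import *
s=manip.get_state(); print(s['wrist_force'],s['tcp_pos'],s['time_s'])
c=shiftof('scene'); a=shiftof('top')
for cam,k in(('top',a),('scene',c)):
    for l in('bar','bar_toe'):
        for r in nets.regions_of(cam,l)[:3]:
            b=cv2.boxPoints(cv2.minAreaRect(cv2.findNonZero(r['pixels'].astype(np.uint8))))
            print(cam,l,round(r['conf'],2),np.round(r['position'],1),[onz(k,p,.06)[:2].round(3).tolist() for p in b])
for y in (-.240,-.225,-.215,-.208):
    print(y,[int(a['img'][tuple(np.round(proj(a,[x,y,.07])[::-1]).astype(int))].mean()) for x in np.arange(.59,.70,.005)])
```

```text
[ 0.38645293 -0.20413168 -0.06721036] [ 0.44512722 -0.15718314  0.29729222] 19.85
scene [ 0.59 -0.01] 0.51 25.9
top [-0.77  0.27] 0.52 21.4
top bar 0.85 [338.5 177.4] [[0.619, 0.136], [0.669, -0.237], [0.643, -0.239], [0.593, 0.133]]
top bar_toe 0.76 [337.9 179.6] [[0.619, 0.136], [0.668, -0.237], [0.644, -0.239], [0.597, 0.133]]
scene bar 0.83 [292.  216.3] [[0.656, -0.211], [0.622, -0.229], [0.62, 0.122], [0.649, 0.132]]
scene bar 0.74 [244.6 194.8] [[0.762, -0.155], [0.639, -0.305], [0.586, -0.212], [0.711, -0.074]]
scene bar 0.71 [351.1 264. ] [[0.735, 0.14], [0.459, 0.112], [0.511, 0.287], [0.759, 0.296]]
scene bar_toe 0.91 [288.  218.2] [[0.654, -0.203], [0.627, -0.217], [0.624, 0.123], [0.648, 0.132]]
-0.24 [173, 167, 161, 144, 130, 83, 76, 72, 71, 74, 84, 117, 114, 91, 83, 76, 81, 74, 83, 78, 77, 78]
-0.225 [175, 171, 168, 157, 150, 131, 75, 76, 106, 109, 165, 215, 215, 213, 192, 115, 156, 203, 174, 125, 125, 133]
-0.215 [175, 175, 169, 167, 152, 149, 148, 163, 162, 148, 128, 182, 219, 220, 217, 209, 202, 128, 31, 84, 115, 119]
-0.208 [180, 177, 172, 169, 161, 158, 162, 215, 219, 201, 99, 168, 220, 220, 218, 216, 150, 74, 29, 75, 101, 112]
```

```bash
python3 -c "
from h import *
print(manip.sign_off())"
```

```text
the job is handed in; nothing more can be done
None
```

The job is handed in at about 20 s: the bar is tucked under the keeper's lip across the fulcrum, and the anvil's fulcrum side stayed propped after release with the arm clear, as judged from image measurements and forces rather than a final picture.

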